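# Feel the caps on a shiitake log, youngest to oldest

### The arm

A 6-joint arm with a two-finger parallel gripper is mounted at the origin on the work surface. World frame = base frame: x ahead of the robot, y to its left, z up, the work surface at z = 0. Lengths are in m, angles in degrees, forces in N, time in s.
With the tool pointing down it reaches from about 0.425 to 0.95 m from the base axis. Payload 3.5 kg.
Tool frame: the origin (TCP) lies midway between the tips of the shut fingers; the grasp point (between the pads) lies 19 mm behind it; z points along the fingers, y is the direction in which the jaws open and shut (so a half turn about z gives the same grasp; the last joint's range is limited). The gripper opens to 85 mm and grips with 20 to 120 N. Pads are 22 mm wide; open, the fingers measure 114 mm over their backs; the gripper's body (76 mm by 85 mm) begins 54 mm behind the grasp point. The pads swing forward as they close: fully open they stand 13 mm farther back than shut.
Start: joints at [-80.672, 16.404, 90.338, -0, 73.258, -8.594], TCP at [0.208, -0.642, 0.204] pointing down, gripper open.
Joint ranges: [-158.93, 158.93], [-51.34, 127.21], [12.03, 142.37], [-87.48, 267.48], [13.55, 161.25], [-162.69, 162.69]. Speed limits (degrees/s): [159.86, 159.86, 180, 180, 180, 180].

### API

Orientations are given as a 3x3 rotation matrix whose columns are the frame's x, y, z axes.
In Python, from workcell import manip gives the robot as it stands.
- The arm moves only by the shell command python3 -m jog 'ROWS'. ROWS is JSON, one flat list of numbers, 7 for each row, row after row: the shift along the tool's x, y, z in units of 50 mm (1.0 is 50 mm), then the turn, a rotation vector about the tool's x, y, z in units of 10 degrees (1.0 is 10 degrees), then the finger opening in mm, from 0 to 85.4. In form: [tx, ty, tz, ax, ay, az, grip, tx, ty, tz, ax, ay, az, grip, ...]. A call has exactly 5 rows; each row is the pose to reach, as a shift and turn from the pose commanded when the call began, along the tool's axes at that moment; what a row does not reach only later rows make up. A row lasts 1/8 s, in which the tool goes at most 62.5 mm and 10.7 degrees, less where a joint would pass 70% of its speed; a pose out of reach is approached as far as the arm can. A call with a gripper value outside its range is refused whole. The fingers move at their own pace and stop on an object; the grip force is fixed at half the most. Time passes only in rows, so rows that repeat a pose let the fingers close, or fill a call up. It gives the time, the measured TCP pose, the force and the opening at its end, in the units of the state.
- manip.get_obs(): the state, without advancing time (a new reading comes with each control period).
- manip.get_image(name): name is "scene" or "side" or "wrist"; returns a dict with "frame" (420x560x3 uint8, blue, green, red), "depth" (420x560 float32, m along the optical axis (not along the pixel's ray), 0 where there is no reading), "vfov" (degrees; the focal length in pixels is half the picture's height over the tangent of half this angle, whatever the lens; pixels are square), "cx", "cy" (the principal point, pixels), "k1" (the pictures are not rectified: a ray, as slopes to the right and down, at radius r is drawn at 1 + k1 r^2 times it, then the intrinsics apply), "pose" (4x4, takes a point from camera to world coordinates). Camera axes: x right, y down, z forward; pixel columns grow to the right and rows downward; lengths in m; the calibration is good to about 2 mm. A picture is of the moment at which its call begins.
- manip.job_done(): hands the job in, once; it reports no verdict.
Trained networks look in a picture, given as the dict that the camera call returned (one of the last four; its "shot" number tells which), for a name from the list of things; names that differ only in an ending like _2 or _b are one class to them, and where a whole thing is asked for, a point or a joint stands for the part that bears it (a point fixed in the world has none). Each returns a list of dicts, best first, with "confidence" (0 to 1); they miss things now and then, are a little off and sometimes report something else, mostly with a low value. They report only what shows in the picture. A call takes as long as a camera call.
- manip.masks_of(picture, label): "region" (420x560 bool, what is visible of it) and "bbox" ([left, top, width, height] in pixels, round what is visible of it).
The state is a dict: "t": time; "joint_pos": joint angles; "joint_velocities": joint speeds; "effort": joint torques, N m; "tool_pos": TCP position; "eef_rot": TCP orientation; "ft_force": force on the tool from outside, world axes, zero at the start; "ft_torque": the same for the moment, N m; "gripper_width": finger opening in m.
Only numpy, scipy, OpenCV 4.12 (cv2) and the standard library are available. Lean on these libraries where they do the work, as an engineer would, in place of code of your own. Each camera call takes 0.05 s, during which the arm holds its last target. There are 200 camera calls.

### The job

Check the three shiitake standing on top of the log for firmness: rest the fingertips lightly on top of each cap for about half a second, just enough to feel it give a few millimetres, then lift off before going on. Start with the youngest (the small round closed cap), go on to the middle-sized half-open one and finish with the wide, fully open one, so that its spores are not carried onto the younger caps. Never press hard, pinch or pull a cap, and do not push on the log itself or shift anything else on the bench.

Things in the scene. Friction and masses are not known exactly. Their poses are not given: they have to be found in the camera images.
- small_top (a point): Highest point, in the middle of the upper face, of the small cap: the smallest and youngest, a round closed button, 44 mm across, cap 27 mm high, brown with a pale rim, standing upright on the ridge of the log; this point is 45 mm above the ridge. It moves down with the cap.
- medium_top (a point): Highest point, in the middle of the upper face, of the medium cap: the middle-sized, half open and gently domed, 62 mm across, cap 25 mm high, brown with a pale rim, standing upright on the ridge of the log; this point is 50 mm above the ridge. It moves down with the cap.
- large_top (a point): Highest point, in the middle of the upper face, of the large cap: the widest and oldest, fully open and nearly flat on top, 84 mm across, cap 20 mm high, brown with a pale rim, standing upright on the ridge of the log; this point is 54 mm above the ridge. It moves down with the cap.
- cap_small (a joint): How far the small cap is pressed down along the vertical, in m: 0 untouched, positive when pressed (it springs back when let go, about 1 N per mm, stop at 0.015), negative when pulled up.
- cap_medium (a joint): How far the medium cap is pressed down along the vertical, in m: 0 untouched, positive when pressed (it springs back when let go, about 1 N per mm, stop at 0.015), negative when pulled up.
- cap_large (a joint): How far the large cap is pressed down along the vertical, in m: 0 untouched, positive when pressed (it springs back when let go, about 1 N per mm, stop at 0.015), negative when pulled up.
- log: Mottled brown mushroom log, a cylinder 100 mm thick and 440 mm long lying level in a low blue steel cradle, both fixed to the bench. Origin on the bench under its middle; y along the log, x across it, z up. Its ridge is 145 mm above the bench. The three mushrooms stand in a row along the ridge, about 130 mm apart (at least 100 mm), in any order. Young pins under 27 mm across sit on its flanks, below the ridge.
- punnet: Loose black open box, 190 x 130 x 55 mm, at the robot's left past the end of the log; origin under its middle. Leave it alone.
- picked_a: Loose picked mushroom, 60 mm across, 33 mm high, standing in the black box; origin under its stem. Leave it alone.
- picked_b: Loose picked mushroom, 60 mm across, 33 mm high, standing in the black box; origin under its stem. Leave it alone.
- knife: Loose picking knife, 180 mm long along its y, 17 mm high, wooden handle, lying beyond the log; origin near its middle, on the bench. Leave it alone.
- sprayer: Loose white spray bottle with a grey trigger head, 76 mm thick, 205 mm tall, at the robot's right past the end of the log; origin under its middle. Leave it alone.

How it is judged (in metres and radians):
On the way, in this order (a step that is already met when the one before it is completed fails the run):
1. the fingers press lightly down on the small closed cap and touch no other cap (contact force between the fingers and cap_small above 0.8 N and value of joint cap_small above 0.001 m and contact force between anything else and cap_medium below 0.3 N and contact force between anything else and cap_large below 0.3 N), for 0.25 s.
2. the fingers press lightly down on the middle-sized cap and touch no other cap (contact force between the fingers and cap_medium above 0.8 N and value of joint cap_medium above 0.001 m and contact force between anything else and cap_small below 0.3 N and contact force between anything else and cap_large below 0.3 N), for 0.25 s.
3. the fingers press lightly down on the wide open cap and touch no other cap (contact force between the fingers and cap_large above 0.8 N and value of joint cap_large above 0.001 m and contact force between anything else and cap_small below 0.3 N and contact force between anything else and cap_medium below 0.3 N), for 0.25 s.
At the end, for the whole second after the job is handed in: All three caps let go and sprung back to within 3 mm of their free height; sprayer, knife and punnet within 20 mm and the picked mushrooms within 30 mm of where they stood (value of joint cap_small between -0.003 and 0.003 m and value of joint cap_medium between -0.003 and 0.003 m and value of joint cap_large between -0.003 and 0.003 m and distance of each of sprayer, knife, punnet from where it was at the start of the episode below 0.02 m and distance of each of picked_a, picked_b from where it was at the start of the episode below 0.03 m); the robot touches nothing.
It fails at once if a cap is pressed, struck or squeezed with more than 12 N (contact force between anything else and cap_small above 12 N or contact force between anything else and cap_medium above 12 N or contact force between anything else and cap_large above 12 N).
It fails at once if a cap is pulled up by more than 4 mm (value of joint any of cap_small, cap_medium, cap_large below -0.004 m).
It fails at once if the robot pushes on the log, its pins or its cradle with more than 3 N (contact force between any of the fingers, the arm and log above 3 N).
It fails at once if sprayer, knife or punnet shifted by more than 20 mm, or a picked mushroom by more than 30 mm (distance of any of sprayer, knife, punnet from where it was at the start of the episode above 0.02 m or distance of any of picked_a, picked_b from where it was at the start of the episode above 0.03 m).
It also fails if it takes over 43 s, if anything falls off the work surface, if the arm or the gripper's body presses on something with over 40 N, if the wrist force passes 120 N, or if a joint passes its speed limit or range.

## Working session

There is one attempt and no reset: what is moved stays moved. The work goes in short steps, Python scripts to look and compute and a shell command to move; the robot and the scene stay as the last step left them, time stands still between calls to the robot, and variables do not carry over. Pictures are saved under pics/ and viewed, about 8 in all and at most 12, crops included, and the job is handed in when it is done.

```bash
mkdir -p pics; cat > h.py <<'E'
import numpy as np, cv2
from workcell import manip
def pts(im):
    h,w=im["depth"].shape; f=h/2/np.tan(np.radians(im["vfov"]/2))
    K=np.array([[f,0,im["cx"]],[0,f,im["cy"]],[0,0,1]])
    g=np.stack(np.meshgrid(np.arange(w),np.arange(h)),-1).reshape(-1,1,2).astype(np.float64)
    s=cv2.undistortPoints(g,K,np.array([im["k1"],0,0,0.])).reshape(h,w,2)
    d=im["depth"][...,None]; P=np.concatenate([s*d,d],-1)
    return P@im["pose"][:3,:3].T+im["pose"][:3,3]
E
python3 - <<'E'
from h import *
o=manip.get_obs(); print(o["t"],o["tool_pos"],o["eef_rot"],o["ft_force"],o["gripper_width"])
ims=[]
for n in ("scene","side"):
    im=manip.get_image(n); P=pts(im); ims.append(im["frame"].copy()); print(n,im["pose"][:3,3])
    for l in ("small_top","medium_top","large_top"):
        for m in manip.masks_of(im,l)[:3]:
            r=m["region"]&(im["depth"]>0); q=P[r]
            if len(q)==0: continue
            top=q[q[:,2]>np.percentile(q[:,2],98)-.004]
            print(l,round(m["confidence"],2),m["bbox"],"top",top.mean(0).round(4),"zmax",np.percentile(q[:,2],98).round(4),"ext",np.percentile(q,2,axis=0).round(3),np.percentile(q,98,axis=0).round(3))
    cv2.imwrite(f"pics/{n}.png",im["frame"])
E
```

```text
0.0 [ 0.20763309 -0.64149424  0.20228848] [[ 9.51470219e-01  3.07740613e-01 -3.70307471e-04]
 [ 3.07740593e-01 -9.51467269e-01  2.40084422e-03]
 [ 3.86501834e-04 -2.39829042e-03 -9.99997049e-01]] [-0.34228092  0.52453473  0.96189074] 0.08515578534095847
scene [1.58636578 0.20112064 1.15610226]
small_top 0.5 [323.4, 179.7, 12.0, 13.6] top [0.5235 0.1031 0.19  ] zmax 0.1919 ext [0.332 0.084 0.003] [0.542 0.123 0.192]
small_top 0.22 [448.0, 249.9, 18.4, 14.8] top [0.5723 0.4835 0.0395] zmax 0.0418 ext [0.551 0.459 0.027] [0.593 0.51  0.042]
medium_top 0.7 [229.7, 171.6, 23.2, 14.8] top [ 0.5547 -0.1522  0.1952] zmax 0.1973 ext [ 0.535 -0.179  0.17 ] [ 0.583 -0.125  0.197]
large_top 0.87 [268.3, 167.2, 31.8, 24.7] top [ 0.5374 -0.0264  0.1991] zmax 0.2012 ext [ 0.506 -0.063  0.182] [0.576 0.011 0.201]
large_top 0.25 [229.6, 169.4, 23.5, 17.2] top [ 0.5547 -0.1522  0.1952] zmax 0.1973 ext [ 0.536 -0.18   0.17 ] [ 0.583 -0.126  0.197]
side [-0.03589681  1.33147709  0.98846513]
small_top 0.61 [316.3, 177.7, 14.7, 12.5] top [ 0.5454 -0.1465  0.193 ] zmax 0.1948 ext [ 0.519 -0.17   0.167] [ 0.568 -0.12   0.195]
medium_top 0.75 [316.8, 177.8, 17.3, 11.8] top [ 0.5442 -0.1439  0.1928] zmax 0.1947 ext [ 0.519 -0.161  0.172] [ 0.567 -0.12   0.195]
large_top 0.64 [303.2, 191.3, 22.0, 14.4] top [ 0.5326 -0.0217  0.1981] zmax 0.2001 ext [ 0.493 -0.048  0.18 ] [0.565 0.015 0.2  ]
```

View pics/scene.png

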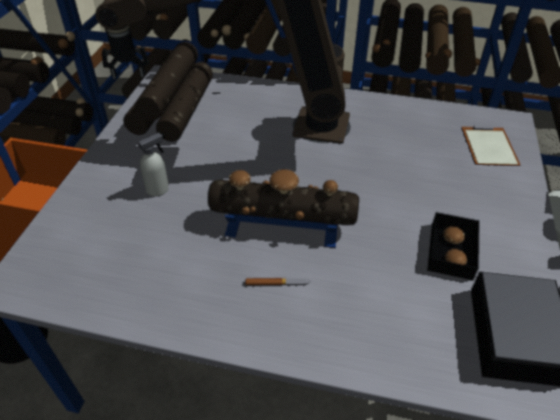

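View pics/side.png

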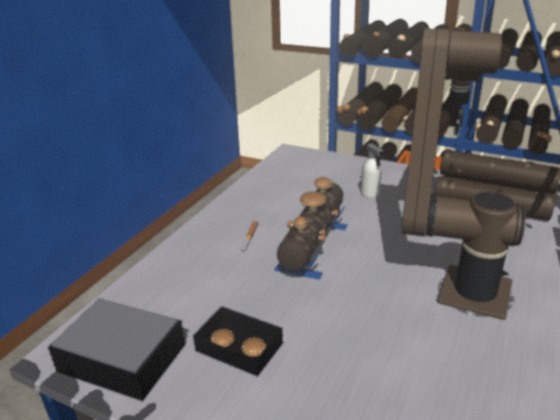

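The scene view shows the medium cap at pixel (240,179), the large one in the middle at (285,180) and the small one at (330,186). The depths match the given heights. The side view agrees, except that it mistakes the far medium cap for the small one. I'll raise the arm, shut the fingers and go above the sprayer.

```bash
python3 -m jog '[0,0,-1.25,0,0,0,0, 0,0,-2.5,0,0,0,0, 0,0,-3.4,0,0,0,0, 1.1,-0.7,-3.4,0,0,0,0, 2.2,-1.4,-3.4,0,0,0,0]'
python3 -m jog '[1.1,-0.7,0,0,0,0,0, 2.2,-1.4,0,0,0,0,0, 3.3,-2.1,0,0,0,0,0, 4.4,-2.8,0,0,0,0,0, 4.4,-2.8,0,0,0,0,0]'
```

```text
t: 1.02
tool_pos: [0.2879, -0.5454, 0.3746]
eef_rot: [[0.952, 0.306, 0.001], [0.306, -0.952, -0.002], [0.0, 0.002, -1.0]]
ft_force: [0.3, 0.8, -0.0]
gripper_width: -0.0003
t: 1.65
tool_pos: [0.4556, -0.3421, 0.3743]
eef_rot: [[0.95, 0.312, 0.001], [0.312, -0.95, -0.0], [0.001, 0.0, -1.0]]
ft_force: [0.0, -0.9, 0.7]
gripper_width: -0.0001
```

```bash
python3 -m jog '[0.5,-1.1,-0.2,0,0,0,0, 1,-2.2,-0.5,0,0,0,0, 1.5,-3.3,-0.5,0,0,0,0, 2,-4.4,-0.5,0,0,0,0, 2.4,-5.4,-0.5,0,0,0,0]'
python3 -m jog '[0.4,-0.9,0,0,0,0,0, 0.4,-0.9,0,0,0,0,0, 0.4,-0.9,0,0,0,0,0, 0.4,-0.9,0,0,0,0,0, 0.4,-0.9,0,0,0,0,0]'
python3 - <<'E'
from h import *
im=manip.get_image("wrist"); P=pts(im); print(im["pose"].round(3))
for l in ("small_top","medium_top","large_top","sprayer"):
    for m in manip.masks_of(im,l)[:3]:
        r=m["region"]&(im["depth"]>0); q=P[r]
        if len(q)==0: continue
        rim=q[q[:,2]>.15]
        print(l,round(m["confidence"],2),m["bbox"],"zmax",np.percentile(q[:,2],98).round(4),"lo",np.percentile(rim,1,axis=0).round(3),"hi",np.percentile(rim,99,axis=0).round(3),"mid",((rim.min(0)+rim.max(0))/2).round(4))
cv2.imwrite("pics/wrist1.png",im["frame"])
E
```

```text
t: 2.28
tool_pos: [0.4846, -0.0502, 0.3989]
eef_rot: [[0.952, 0.307, 0.001], [0.307, -0.952, -0.001], [0.0, 0.001, -1.0]]
ft_force: [1.1, 0.7, 0.1]
gripper_width: 0.0
t: 2.9
tool_pos: [0.49, -0.0035, 0.3986]
eef_rot: [[0.952, 0.306, -0.0], [0.306, -0.952, -0.0], [-0.0, 0.0, -1.0]]
ft_force: [0.3, -0.7, 0.2]
gripper_width: -0.0001
[[ 0.305 -0.908 -0.287  0.563]
 [-0.952 -0.291 -0.092  0.02 ]
 [ 0.     0.301 -0.954  0.569]
 [ 0.     0.     0.     1.   ]]
small_top 0.94 [189.9, 109.4, 34.3, 36.8] zmax 0.1902 lo [0.498 0.083 0.171] hi [0.539 0.123 0.191] mid [0.5179 0.1029 0.1797]Traceback (most recent call last):
  File "<stdin>", line 8, in <module>
    return _quantile_unchecked(
        a, q, axis, out, overwrite_input, method, keepdims, weights)
    return _ureduce(a,
                    func=_quantile_ureduce_func,
    ...<5 lines>...
                    overwrite_input=overwrite_input,
                    method=method)
    r = func(a, **kwargs)
    result = _quantile(arr,
                       quantiles=q,
    ...<2 lines>...
                       out=out,
                       weights=wgt)
    slices_having_nans = np.isnan(arr[-1, ...])
                                  ~~~^^^^^^^^^
IndexError: index -1 is out of bounds for axis 0 with size 0
```

```bash
python3 - <<'E'
from h import *
im=manip.get_image("wrist"); P=pts(im)
cv2.imwrite("pics/wrist2.png",im["frame"])
for l in ("small_top","medium_top","large_top"):
    for m in manip.masks_of(im,l)[:3]:
        q=P[m["region"]&(im["depth"]>0)]; rim=q[q[:,2]>.16]
        if len(rim)<9: continue
        print(l,round(m["confidence"],2),m["bbox"],"zmax",np.percentile(q[:,2],98).round(4),"lo",np.percentile(rim,1,axis=0).round(3),"hi",np.percentile(rim,99,axis=0).round(3),"mid",((rim.min(0)+rim.max(0))/2).round(4))
E
```

```text
small_top 0.7 [189.4, 109.3, 32.9, 38.2] zmax 0.1904 lo [0.498 0.083 0.172] hi [0.539 0.123 0.191] mid [0.5179 0.1032 0.1797]
medium_top 0.64 [379.5, 142.4, 55.1, 43.3] zmax 0.1956 lo [ 0.52  -0.179  0.176] hi [ 0.579 -0.123  0.196] mid [ 0.5492 -0.1527  0.185 ]
large_top 0.76 [278.0, 116.3, 67.6, 65.0] zmax 0.1999 lo [ 0.496 -0.064  0.184] hi [0.571 0.012 0.2  ] mid [ 0.5333 -0.0262  0.1917]
```

View pics/wrist2.png

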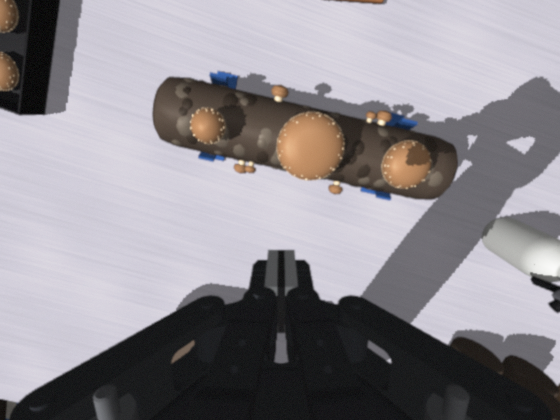

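The wrist view shows the small cap at pixel (206,125), the large at (311,146) and the medium at (407,164), all consistent with the 3D positions. Next I'll go above the small cap.

```bash
python3 -m jog '[0.6,-0.93,0,0,0,0,0, 1.18,-1.86,0.5,0,0,0,0, 1.18,-1.86,1.5,0,0,0,0, 1.18,-1.86,2.5,0,0,0,0, 1.18,-1.86,3.3,0,0,0,0]'
python3 -m jog '[0,0,0.1,0,0,0,0, 0,0,0.2,0,0,0,0, 0,0,0.3,0,0,0,0, 0,0,0.4,0,0,0,0, 0,0,0.4,0,0,0,0]'
```

```text
t: 3.82
tool_pos: [0.5167, 0.1048, 0.2313]
eef_rot: [[0.951, 0.309, -0.002], [0.309, -0.951, -0.0], [-0.002, -0.0, -1.0]]
ft_force: [0.1, 0.7, 0.2]
gripper_width: -0.0001
t: 4.45
tool_pos: [0.5175, 0.1044, 0.2139]
eef_rot: [[0.951, 0.308, 0.0], [0.308, -0.951, 0.0], [0.0, 0.0, -1.0]]
ft_force: [0.8, 0.3, 0.8]
gripper_width: 0.0001
```

```bash
python3 -m jog '[0,0,0.15,0,0,0,0, 0,0,0.3,0,0,0,0, 0,0,0.4,0,0,0,0, 0,0,0.48,0,0,0,0, 0,0,0.52,0,0,0,0]'
python3 -m jog '[0,0,0.02,0,0,0,0, 0,0,0.03,0,0,0,0, 0,0,0.03,0,0,0,0, 0,0,0.03,0,0,0,0, 0,0,0.03,0,0,0,0]'; python3 -c "
from h import *
im=manip.get_image('wrist');cv2.imwrite('pics/w3.png',im['frame'])
print(np.mean([(manip.get_obs()['ft_force'],manip.get_image('wrist'))[0] for _ in range(4)],0),manip.get_obs()['tool_pos'])"
```

```text
t: 5.08
tool_pos: [0.5174, 0.1044, 0.1874]
eef_rot: [[0.951, 0.308, -0.0], [0.308, -0.951, -0.0], [-0.0, -0.0, -1.0]]
ft_force: [0.3, -0.1, 0.2]
gripper_width: -0.0
t: 5.7
tool_pos: [0.5175, 0.1044, 0.1863]
eef_rot: [[0.951, 0.308, 0.0], [0.308, -0.951, 0.0], [0.0, 0.0, -1.0]]
ft_force: [0.6, -0.5, -0.3]
gripper_width: 0.0001
[0.32962029 0.01499206 0.17488897] [0.51745669 0.10442188 0.1862274 ]
```

View pics/w3.png

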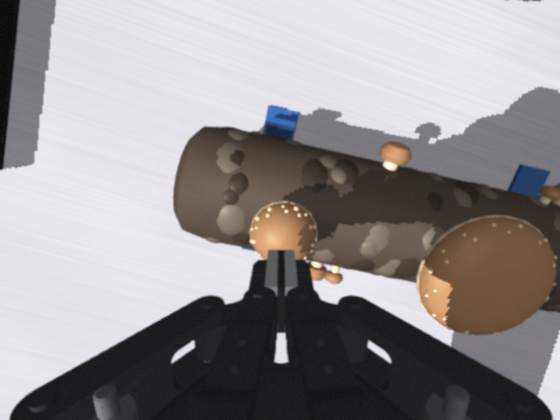

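Still no force, and the fingertips at (282,252) look a bit off the cap centre at (283,235). I'll measure the offset.

```bash
python3 - <<'E'
from h import *
im=manip.get_image("wrist"); P=pts(im)
o=manip.get_obs(); T=np.array(o["tool_pos"]);R=np.array(o["eef_rot"])
L=(P-T)@R
for v in (205,212,220,228,236,244,248,252,256,260,265,270,280): print(v,(L[v,276]*1000).round(1),(L[v,290]*1000).round(1), P[v,276].round(4))
r=manip.masks_of(im,"small_top")
for m in r[:1]: q=L[m["region"]&(im["depth"]>0)]; print(m["bbox"],np.percentile(q,[1,99],axis=0).round(4))
pc=np.linalg.inv(im["pose"])@np.r_[T,1]; f=210/np.tan(np.radians(im["vfov"]/2)); print(pc[:2]/pc[2]*f+[im["cx"],im["cy"]],im["k1"])
E
```

```text
205 [20.5 -3.6 11.6] [20.4  5.2 11.7] [0.5358 0.1141 0.1746]
212 [  76.5   -0.6 -170.4] [17.6  5.1  6.4] [0.5901 0.1285 0.3566]
220 [14.  -3.4  2. ] [14.2  5.   1.2] [0.5297 0.112  0.1842]
228 [10.  -3.4 -1.2] [10.   4.9 -1.2] [0.526  0.1108 0.1874]
236 [ 5.7 -3.4 -3. ] [ 5.3  4.9 -2.1] [0.5218 0.1094 0.1893]
244 [ 0.8 -3.4 -3.7] [ 0.8  4.9 -3.8] [0.5171 0.1079 0.1899]
248 [-1.8 -3.4 -3.9] [-1.9  5.  -3.5] [0.5147 0.1072 0.1901]
252 [ 10.3  -2.9 -34.2] [ 10.3   4.  -34.1] [0.5264 0.1104 0.2204]
256 [ 10.8  -2.9 -39.5] [ 10.6   3.8 -39.2] [0.5269 0.1105 0.2257]
260 [ 10.6  -2.8 -43.2] [ 10.    3.7 -41.9] [0.5267 0.1103 0.2294]
265 [ 10.5  -2.7 -47.8] [ 10.7   3.6 -48.1] [0.5266 0.1103 0.2341]
270 [ 10.4  -2.7 -52. ] [  9.6   3.5 -50.7] [0.5265 0.1102 0.2383]
280 [ 10.4  -2.5 -60.4] [ 11.    3.2 -61.4] [0.5266 0.1101 0.2466]
[281.72360659 242.61214549] 0.009659536255406019
```

```bash
python3 - <<'E'
from h import *
T=np.array(manip.get_obs()["tool_pos"]); out=[]
for n in ("scene","side"):
    im=manip.get_image(n); P=pts(im); f=210/np.tan(np.radians(im["vfov"]/2))
    pc=np.linalg.inv(im["pose"])@np.r_[T,1]; s=pc[:2]/pc[2]; s*=1+im["k1"]*s@s; u=s*f+[im["cx"],im["cy"]]; print(n,u)
    x,y=(u-[40,60]).astype(int); c=cv2.resize(im["frame"][y:y+100,x:x+80],None,fx=5,fy=5,interpolation=cv2.INTER_CUBIC)
    c=cv2.convertScaleAbs(c,alpha=1.8,beta=20); p=((u-[x,y]+.5)*5).astype(int); cv2.drawMarker(c,tuple(map(int,p)),(0,255,0),0,12,1); out.append(c)
    for v in range(int(u[1])-40,int(u[1])+8,3): print(v,P[v,int(round(u[0]))].round(3))
cv2.imwrite("pics/z1.png",np.hstack(out))
E
```

```text
scene [330.74176632 182.6048596 ]
142 [0.558 0.098 0.359]
145 [0.555 0.099 0.347]
148 [0.534 0.098 0.321]
151 [0.542 0.099 0.318]
154 [0.541 0.1   0.307]
157 [0.532 0.1   0.29 ]
160 [0.538 0.101 0.285]
163 [0.532 0.101 0.269]
166 [0.53  0.102 0.257]
169 [0.528 0.102 0.245]
172 [0.53  0.103 0.236]
175 [0.53  0.104 0.226]
178 [0.293 0.083 0.003]
181 [0.514 0.104 0.189]
184 [0.524 0.106 0.187]
187 [0.53  0.107 0.181]
side [300.09511977 218.16836715]
178 [0.5   0.141 0.339]
181 [0.502 0.137 0.327]
184 [0.5   0.142 0.321]
187 [0.5   0.141 0.311]
190 [0.501 0.141 0.302]
193 [0.492 0.16  0.303]
196 [0.496 0.152 0.289]
199 [0.501 0.141 0.273]
202 [0.512 0.117 0.248]
205 [0.513 0.115 0.238]
208 [0.514 0.112 0.226]
211 [0.514 0.113 0.216]
214 [ 0.575 -0.022  0.119]
217 [0.518 0.103 0.189]
220 [0.515 0.112 0.184]
223 [0.511 0.12  0.18 ]
```

View pics/z1.png

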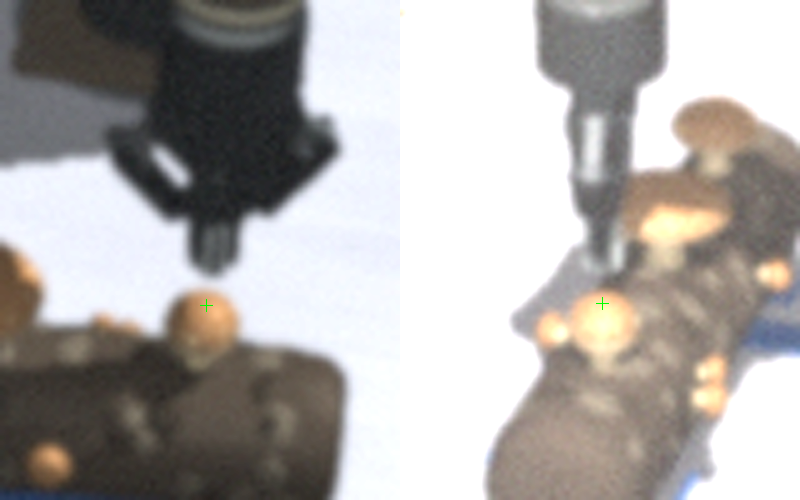

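The pictures show the real fingertips still about 20 mm above the cap: they end well short of the reported TCP. Laterally they are centred. I'll approach slowly, guided by force and depth.

```bash
cat > chk.py <<'E'
from h import *
F=[];
for _ in range(6):
    F.append(manip.get_obs()["ft_force"]); im=manip.get_image("wrist")
P=pts(im);o=manip.get_obs();T=np.array(o["tool_pos"]);L=(P-T)@np.array(o["eef_rot"])
print("F",np.mean(F,0).round(2),"std",np.std(F,0).round(2),"T",T.round(4),"t",o["t"])
for v in range(216,254,4): print(v,P[v,274:292:8].round(4).tolist())
E
python3 -m jog '[0,0,0.07,0,0,0,0, 0,0,0.14,0,0,0,0, 0,0,0.2,0,0,0,0, 0,0,0.24,0,0,0,0, 0,0,0.24,0,0,0,0]'; python3 chk.py
```

```text
t: 6.78
tool_pos: [0.5173, 0.1044, 0.1739]
eef_rot: [[0.951, 0.308, -0.0], [0.308, -0.951, -0.0], [-0.0, -0.0, -1.0]]
ft_force: [1.0, -0.8, 0.5]
gripper_width: -0.0001
F [ 0.47 -0.27  0.  ] std [0.41 0.55 0.6 ] T [0.5176 0.1044 0.1744] t 7.075
216 [[0.534, 0.1145, 0.1788], [0.5356, 0.1101, 0.1791], [0.5369, 0.1057, 0.1789]]
220 [[0.5323, 0.1139, 0.1804], [0.5339, 0.1096, 0.1812], [0.5355, 0.1053, 0.1818]]
224 [[0.5308, 0.1134, 0.1829], [0.5323, 0.1091, 0.1831], [0.5338, 0.1048, 0.1835]]
228 [[0.5293, 0.1128, 0.1849], [0.5313, 0.1088, 0.1867], [0.5318, 0.1041, 0.1843]]
232 [[0.5272, 0.1122, 0.1856], [0.5289, 0.108, 0.1863], [0.5301, 0.1036, 0.1858]]
236 [[0.5252, 0.1115, 0.1865], [0.5275, 0.1075, 0.1887], [0.5284, 0.1031, 0.1874]]
240 [[0.5233, 0.1109, 0.1874], [0.5246, 0.1066, 0.1872], [0.5264, 0.1025, 0.1883]]
244 [[0.5217, 0.1103, 0.189], [0.5232, 0.1061, 0.1894], [0.525, 0.1021, 0.1903]]
248 [[0.5193, 0.1096, 0.1889], [0.5212, 0.1055, 0.1901], [0.5225, 0.1012, 0.1899]]
252 [[0.526, 0.1113, 0.2081], [0.5271, 0.1075, 0.2081], [0.5288, 0.1039, 0.209]]
```

```bash
sed -i '/^for v/d' chk.py; cat >> chk.py <<'E'
m=max(manip.masks_of(im,"small_top") or [None],key=lambda m:m and m["confidence"])
if m: q=P[m["region"]&(im["depth"]>0)]; print("cap zmax",np.percentile(q[:,2],[50,90,97]).round(4),m["confidence"])
E
python3 -m jog '[0,0,0.03,0,0,0,0, 0,0,0.06,0,0,0,0, 0,0,0.08,0,0,0,0, 0,0,0.1,0,0,0,0, 0,0,0.1,0,0,0,0]'; python3 chk.py
```

```text
t: 7.7
tool_pos: [0.5174, 0.1044, 0.1691]
eef_rot: [[0.951, 0.308, -0.0], [0.308, -0.951, 0.0], [-0.0, -0.0, -1.0]]
ft_force: [0.3, -0.4, -0.6]
gripper_width: 0.0001
F [-0.04 -0.03 -0.12] std [0.3  0.4  0.32] T [0.5175 0.1044 0.1693] t 8.0
cap zmax [0.1827 0.1879 0.189 ] 0.9
```

```bash
python3 -m jog '[0,0,0.02,0,0,0,0, 0,0,0.04,0,0,0,0, 0,0,0.06,0,0,0,0, 0,0,0.06,0,0,0,0, 0,0,0.06,0,0,0,0]'; python3 chk.py
```

```text
t: 8.68
tool_pos: [0.5175, 0.1044, 0.1662]
eef_rot: [[0.951, 0.308, -0.0], [0.308, -0.951, 0.0], [-0.0, -0.0, -1.0]]
ft_force: [0.2, 0.2, -0.2]
gripper_width: 0.0
F [-0.04  0.16  0.09] std [0.24 0.28 0.46] T [0.5175 0.1044 0.1663] t 8.975
cap zmax [0.1824 0.1875 0.1887] 0.88
```

```bash
python3 -m jog '[0,0,0.02,0,0,0,0, 0,0,0.04,0,0,0,0, 0,0,0.06,0,0,0,0, 0,0,0.06,0,0,0,0, 0,0,0.06,0,0,0,0]'; python3 chk.py
```

```text
t: 9.65
tool_pos: [0.5175, 0.1044, 0.1632]
eef_rot: [[0.951, 0.308, 0.0], [0.308, -0.951, -0.0], [-0.0, 0.0, -1.0]]
ft_force: [1.4, 0.9, -0.5]
gripper_width: -0.0003
F [ 0.16  0.12 -0.37] std [0.61 0.64 0.46] T [0.5175 0.1044 0.1633] t 9.95
cap zmax [0.1821 0.1873 0.1884] 0.79
```

```bash
python3 -m jog '[0,0,0.02,0,0,0,0, 0,0,0.04,0,0,0,0, 0,0,0.06,0,0,0,0, 0,0,0.06,0,0,0,0, 0,0,0.06,0,0,0,0]'; python3 chk.py; python3 - <<'E'
from h import *
im=manip.get_image("scene"); c=cv2.resize(im["frame"][130:205,290:370],None,fx=6,fy=6,interpolation=cv2.INTER_CUBIC)
im=manip.get_image("side"); d=cv2.resize(im["frame"][165:240,260:340],None,fx=6,fy=6,interpolation=cv2.INTER_CUBIC)
cv2.imwrite("pics/z2.png",cv2.resize(cv2.convertScaleAbs(np.hstack([c,d]),alpha=1.8,beta=20),(800,375)))
E
```

```text
t: 10.62
tool_pos: [0.5176, 0.1044, 0.1605]
eef_rot: [[0.951, 0.308, 0.0], [0.308, -0.951, -0.0], [0.0, 0.0, -1.0]]
ft_force: [-0.8, 0.4, 1.2]
gripper_width: 0.0002
F [-0.51 -0.16  1.71] std [0.37 0.53 0.38] T [0.5176 0.1044 0.1603] t 10.925
cap zmax [0.1803 0.1852 0.1864] 0.92
```

View pics/z2.png

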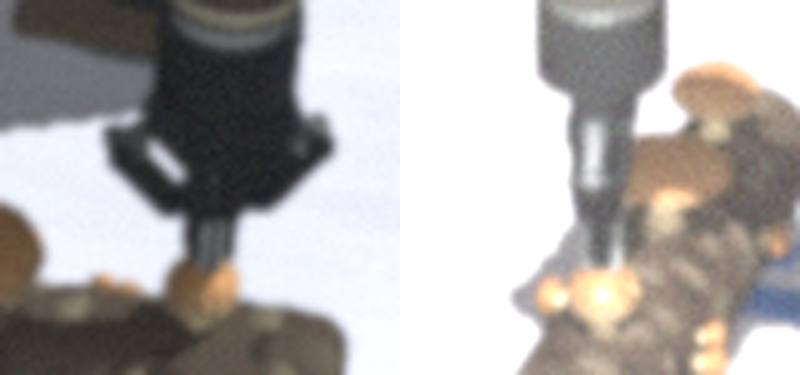

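Contact: the fingertips rest on the cap in both views, with Fz about 1.7 N and the cap 2 mm lower. The true tip is therefore about 28 mm behind the reported TCP. I'll press 2 mm more, hold, then lift.

```bash
python3 -m jog '[0,0,0.02,0,0,0,0, 0,0,0.04,0,0,0,0, 0,0,0.04,0,0,0,0, 0,0,0.04,0,0,0,0, 0,0,0.04,0,0,0,0]'; python3 chk.py
```

```text
t: 11.7
tool_pos: [0.5176, 0.1044, 0.1584]
eef_rot: [[0.952, 0.308, 0.0], [0.308, -0.952, 0.0], [0.0, 0.0, -1.0]]
ft_force: [-0.1, -0.5, 3.2]
gripper_width: 0.0001
F [-0.08 -0.09  3.81] std [0.39 0.55 0.38] T [0.5176 0.1044 0.1583] t 12.0
cap zmax [0.1784 0.1832 0.1844] 0.77
```

```bash
python3 -m jog '[0,0,-0.2,0,0,0,0, 0,0,-1,0,0,0,0, 0,0,-1.8,0,0,0,0, -0.2,1,-1.8,0,0,0,0, -0.4,2,-1.8,0,0,0,0]'
python3 -m jog '[-0.2,1,0,0,0,0,0, -0.4,2,0,0,0,0,0, -0.58,3.05,0,0,0,0,0, -0.58,3.05,0.4,0,0,0,0, -0.58,3.05,0.8,0,0,0,0]'
python3 -m jog '[0,0,0.2,0,0,0,0, 0,0,0.3,0,0,0,0, 0,0,0.4,0,0,0,0, 0,0,0.4,0,0,0,0, 0,0,0.4,0,0,0,0]'
sed -i 's/"small_top"/__import__("sys").argv[1]/' chk.py; python3 chk.py medium_top
```

```text
t: 12.68
tool_pos: [0.5291, 0.0026, 0.2488]
eef_rot: [[0.951, 0.31, 0.001], [0.31, -0.951, -0.0], [0.001, 0.0, -1.0]]
ft_force: [0.3, -0.1, -0.2]
gripper_width: 0.0003
t: 13.3
tool_pos: [0.5478, -0.1503, 0.2064]
eef_rot: [[0.952, 0.307, -0.002], [0.307, -0.952, 0.001], [-0.001, -0.002, -1.0]]
ft_force: [-0.2, 0.7, 0.1]
gripper_width: -0.0
t: 13.92
tool_pos: [0.5489, -0.1509, 0.1889]
eef_rot: [[0.951, 0.308, 0.001], [0.308, -0.951, -0.0], [0.001, 0.001, -1.0]]
ft_force: [-0.5, 0.1, -0.2]
gripper_width: 0.0002
F [0.07 0.28 0.03] std [0.43 0.36 0.48] T [ 0.5486 -0.151   0.1884] t 14.225
cap zmax [0.1898 0.1943 0.1951] 0.57
```

```bash
python3 -m jog '[0,0,0.15,0,0,0,0, 0,0,0.26,0,0,0,0, 0,0,0.36,0,0,0,0, 0,0,0.42,0,0,0,0, 0,0,0.46,0,0,0,0]'; python3 chk.py medium_top
```

```text
t: 14.9
tool_pos: [0.5484, -0.1508, 0.1652]
eef_rot: [[0.951, 0.308, -0.001], [0.308, -0.951, 0.0], [-0.001, -0.0, -1.0]]
ft_force: [-2.6, -0.3, 2.4]
gripper_width: -0.0
F [-1.57  0.24  1.86] std [0.79 0.42 0.49] T [ 0.5487 -0.1509  0.1656] t 15.2
cap zmax [0.1871 0.1918 0.1927] 0.62
```

Contact at about 2 N. I'll press 2 mm more and hold.

```bash
python3 -m jog '[0,0,0.02,0,0,0,0, 0,0,0.04,0,0,0,0, 0,0,0.04,0,0,0,0, 0,0,0.04,0,0,0,0, 0,0,0.04,0,0,0,0]'; python3 chk.py medium_top
```

```text
t: 15.88
tool_pos: [0.5487, -0.151, 0.1635]
eef_rot: [[0.951, 0.308, 0.0], [0.308, -0.951, -0.0], [0.0, 0.0, -1.0]]
ft_force: [-0.6, 0.6, 4.8]
gripper_width: -0.0002
F [-0.85  0.44  4.08] std [0.77 0.55 0.5 ] T [ 0.5487 -0.151   0.1634] t 16.175
cap zmax [0.1849 0.1896 0.1905] 0.74
```

```bash
python3 -m jog '[0,0,-0.2,0,0,0,0, 0,0,-0.9,0,0,0,0, 0,0,-1.5,0,0,0,0, 0.2,-1,-1.5,0,0,0,0, 0.4,-2,-1.5,0,0,0,0]'
python3 -m jog '[0.08,-0.47,0,0,0,0,0, 0.08,-0.47,0.4,0,0,0,0, 0.08,-0.47,0.7,0,0,0,0, 0.08,-0.47,0.9,0,0,0,0, 0.08,-0.47,0.9,0,0,0,0]'
python3 chk.py large_top
```

```text
t: 16.85
tool_pos: [0.5366, -0.0489, 0.2385]
eef_rot: [[0.952, 0.306, 0.0], [0.306, -0.952, 0.0], [0.0, 0.0, -1.0]]
ft_force: [0.2, -0.5, -1.1]
gripper_width: 0.0001
t: 17.48
tool_pos: [0.5326, -0.0266, 0.1914]
eef_rot: [[0.952, 0.306, -0.003], [0.306, -0.952, 0.001], [-0.003, -0.002, -1.0]]
ft_force: [0.1, -0.2, 0.6]
gripper_width: -0.0001
F [0.14 0.32 0.42] std [0.66 0.38 0.43] T [ 0.5338 -0.0262  0.194 ] t 17.775
cap zmax [0.1953 0.1987 0.1993] 0.58
```

Tip at about 0.222, cap top at 0.199. Descend 25 mm to TCP 0.169.

```bash
python3 -m jog '[0,0,0.17,0,0,0,0, 0,0,0.3,0,0,0,0, 0,0,0.4,0,0,0,0, 0,0,0.46,0,0,0,0, 0,0,0.5,0,0,0,0]'; python3 chk.py large_top
```

```text
t: 18.45
tool_pos: [0.5332, -0.026, 0.1684]
eef_rot: [[0.951, 0.308, -0.001], [0.308, -0.951, 0.0], [-0.001, -0.0, -1.0]]
ft_force: [-1.9, 0.5, 2.8]
gripper_width: 0.0002
F [-2.01  0.54  2.94] std [0.51 0.44 0.39] T [ 0.5335 -0.026   0.1686] t 18.75
cap zmax [0.1922 0.1957 0.1964] 0.6
```

```bash
python3 -m jog '[0,0,0.02,0,0,0,0, 0,0,0.02,0,0,0,0, 0,0,0.02,0,0,0,0, 0,0,0.02,0,0,0,0, 0,0,0.02,0,0,0,0]'; python3 chk.py large_top
python3 -m jog '[0,0,-0.2,0,0,0,0, 0,0,-1,0,0,0,0, 0,0,-2,0,0,0,0, 0,0,-3,0,0,0,0, 0,0,-4,0,0,0,0]'
python3 -m jog '[-1,0,0,0,0,0,0, -1,0,0,0,0,0,0, -1,0,0,0,0,0,0, -1,0,0,0,0,0,0, -1,0,0,0,0,0,0]'
python3 - <<'E'
from h import *
im=manip.get_image("wrist"); P=pts(im); cv2.imwrite("pics/end.png",im["frame"])
for l in ("small_top","medium_top","large_top"):
    for m in manip.masks_of(im,l)[:1]:
        q=P[m["region"]&(im["depth"]>0)]; print(l,m["confidence"],np.percentile(q[:,2],[50,90,97]).round(4))
cv2.imwrite("pics/scene2.png",manip.get_image("scene")["frame"])
a=cv2.imread("pics/scene.png"); b=cv2.imread("pics/scene2.png")
for n,(x,y,w,h) in dict(spray=(135,135,40,65),knife=(240,270,75,22),punnet=(425,210,60,70)).items():
    print(n,cv2.phaseCorrelate(*[np.float32(i[y:y+h,x:x+w].mean(2)) for i in (a,b)]))
E
```

```text
t: 19.42
tool_pos: [0.5335, -0.026, 0.1673]
eef_rot: [[0.951, 0.308, 0.0], [0.308, -0.951, -0.0], [0.0, 0.0, -1.0]]
ft_force: [-1.5, -0.4, 4.0]
gripper_width: -0.0
F [-1.5   0.55  3.73] std [0.3  0.49 0.72] T [ 0.5335 -0.0261  0.1673] t 19.725
cap zmax [0.1908 0.1944 0.1951] 0.76
t: 20.4
tool_pos: [0.5331, -0.026, 0.3685]
eef_rot: [[0.951, 0.308, -0.0], [0.308, -0.951, -0.0], [-0.0, 0.0, -1.0]]
ft_force: [0.8, 0.3, -0.2]
gripper_width: -0.0002
t: 21.02
tool_pos: [0.4862, -0.0412, 0.3666]
eef_rot: [[0.951, 0.308, -0.001], [0.308, -0.951, 0.0], [-0.001, -0.001, -1.0]]
ft_force: [-0.4, 0.6, 1.4]
gripper_width: -0.0002
small_top 0.96 [0.1839 0.1888 0.1899]
spray ((0.32716411960749525, 0.41665270720606173), 0.5039234942032231)
knife ((0.5634358171287417, -0.015090755757087848), 1.0252647927072314)
punnet ((0.04426207353552414, 0.022255730802172025), 1.0262238951744858)
```

View pics/end.png

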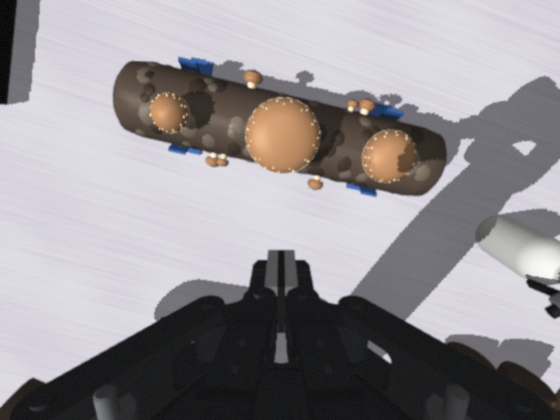

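All three caps are standing clear, at (169,112), (282,135) and (388,155). The network missed two of them, so I'll check their heights at those pixels and then hand in.

```bash
python3 - <<'E'
from h import *
P=pts(manip.get_image("wrist"))
for n,(u,v) in dict(small=(169,112),large=(282,135),medium=(388,155)).items(): print(n,np.percentile(P[v-9:v+15,u-8:u+9,2],95).round(4))
print(manip.get_obs()["t"],manip.job_done())
E
```

```text
small 0.1902
large 0.2004
medium 0.1958
the job is handed in; nothing more can be done
21.325 None
```

I pressed the three caps in the order small, medium, large with the fingers shut, and handed the job in at 21.3 s of the 43 s allowed. Each press peaked at about 4 N and a few millimetres, was held for at least half a second, and ended with a full lift-off.

| Cap | Peak force (averaged) | Drop in cap height (camera) | Free height before | Height after |
|---|---|---|---|---|
| Small | 3.8 N | about 4.5 mm | 0.190 m | 0.190 m |
| Medium | 4.1 N | about 4.5 mm | 0.195 m | 0.196 m |
| Large | 3.7 N | about 4 mm | 0.199 m | 0.200 m |

The last checks show all three caps back at their free height. The tool was well above everything at hand-in, with no clear contact force. The sprayer, knife and punnet had moved by no more than about half a pixel in the scene picture; the sprayer match was weak (0.50). I did not check the two picked mushrooms separately, only the box they stand in.

- **Fingertip position:** the shut fingertips end about 28 mm behind the reported TCP, which disagrees with the description. I found this when the first descent met nothing, and then approached by force and depth instead.
- **Sideways force:** there was about 1–2 N of sideways force along x while pressing the medium and large caps.
- **Network errors:** the network once labelled the far medium cap as the small one in the side view. In the final picture it reported only the small cap, so I read all three final heights straight from the depth picture.

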